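Close up the board rack and let its latch catch

ROBOT

A 7-joint arm with a two-finger parallel gripper is mounted at the origin on the work surface. World frame = base frame: x ahead of the robot, y to its left, z up, the work surface at z = 0. Lengths are in mm, angles in rad, forces in N, time in s.
With the tool pointing down it reaches from about 400 to 925 mm from the base axis. Payload 5.6 kg.
Tool frame: the origin (TCP) lies at the very end of the fingers, on their centre line; the grasp point (between the pads) lies behind it (ctrl.grip_depth is the z of the grasp point in the tool frame, in mm); z points along the fingers, y is the line along which they close (so a half turn about z gives the same grasp; the last joint's range is limited). The gripper opens to 85 mm and grips with 20 to 120 N. Pads are 22 mm wide; open, the fingers measure 114 mm over their backs; the gripper's body (76 mm by 85 mm) begins 54 mm behind the grasp point. The pads swing forward as they close: fully open they stand 13 mm farther back than shut.
Start: joints at [1.151, 0.468, -0.012, 1.603, 0.006, 1.071, -0.056], TCP at [239.125, -604.425, 191.89] pointing down, gripper open.
Joint ranges: [-2.53, 2.53], [-0.31, 2.02], [-1.57, 1.55], [0.28, 2.44], [-1.29, 4.43], [0.15, 1.84], [-2.92, 2.92]. Speed limits (rad/s): [2.57, 2.57, 3.14, 3.14, 3.14, 3.14, 3.14].

INTERFACE

Orientations are given as a unit quaternion [x, y, z, w].
In Python, from plant import get_obs, eyes, ctrl gives the robot as it stands. The module is installed in compiled form; this text tells all that it offers.
- The arm moves only by the tool play_rows, never from a script. Its argument "rows" is a list that holds one entry, the list of rows, each a list of 5 numbers: the closure, from 0 (fully open) to 1 (shut), then the shift along the tool's x, y, z in m, then the turn about the tool's z in degrees. A call has exactly 8 rows; each row is the pose to reach, as a shift and turn from the pose commanded when the call began, along the tool's axes at that moment; what a row does not reach only later rows make up. A row lasts 1/8 s, in which the tool goes at most 62.5 mm and 10.7 degrees, less where a joint would pass 70% of its speed; a pose out of reach is approached as far as the arm can. A call with a gripper value outside its range is refused whole. The fingers move at their own pace and stop on an object; "newtons" is the grip in N (left out, the last holds). Time passes only in rows, so rows that repeat a pose let the fingers close, or fill a call up. It gives the time, the measured TCP pose, the force, the opening and the grip force at its end, in the units of the state.
- get_obs(): the state, without advancing time (a new reading comes with each control period).
- eyes.get_image(name): name is "side" or "top" or "wrist"; returns a dict with "img" (400x640x3 uint8, red, green, blue), "mtx" (3x3 intrinsics, pixels), "D" ([k1, k2, p1, p2, k3] as OpenCV has them; the pictures are not rectified), "origin" and "rotation" of the camera in the world. Camera axes: x right, y up, looking along -z (the intrinsics and any distortion apply to the point x, -y, -z); pixel columns grow to the right and rows downward; lengths in mm; the calibration is good to about 2 mm. A picture is of the moment at which its call begins. There is no depth.
- ctrl.sign_off(): hands the job in; it is judged then, once.
The state is a dict: "clock": time; "q": joint angles; "qvel": joint speeds; "tau": joint torques, N m; "eef_pos": TCP position; "eef_rot": TCP orientation; "wrist_force": force on the tool from outside, world axes, zero at the start; "ft_torque": the same for the moment, N m; "width": finger opening in mm; "grip_force": force on a finger pad.
Only numpy, scipy, OpenCV 4.12 (cv2) and the standard library are available. Lean on these libraries where they do the work, as an engineer would, in place of code of your own. Each camera call takes 0.05 s, during which the arm holds its last target. There are 200 camera calls.

TASK

The three chopping boards have slumped over in the adjustable rack. Squeeze the release lever against the top bar of the sliding end frame, keep it squeezed while you slide the frame up gently until the boards stand upright against the fixed end, then let go so that the latch tooth drops fully into the notch nearest the boards and the frame is locked there. Leave the other kitchen things where they are.

Things in the scene. Friction and masses are not known exactly. Their poses are not given: they have to be found in the camera images.
- rack: Stainless chopping-board rack, fixed to the counter: tray base 212 mm (x) by 360 mm (y), top face 12 mm up, and a fixed end frame 140 mm tall at its -y end whose inner face is at y = -165 mm. Origin: middle of its underside; z up; y is the slide axis.
- slot (a point): Middle of the 24 mm wide slot along the rack's y axis (x = 0), at tray height. In it lies a notched steel strip: ribs and gaps 6 mm each, a notch every 12 mm, 5 mm deep. Where the strip is clipped in along y differs by up to 12 mm from start to start and is not measured, so notch positions cannot be computed: they must be seen or felt.
- end_frame: Sliding end frame, 196 mm wide (x), 230 mm tall, axes parallel to the rack's. Origin: at x = 0 in the plane of its inner (-y) face, which meets the boards, at counter height. Slides along the rack's y only, from y = +50 mm (out) to -120 mm in the rack's frame; starts in the outer third. Friction 2 to 5 N. Locked both ways (1.3 mm play) when the tooth is in a notch.
- top_bar (a point): Centre of the sliding frame's top bar, at (0, 7, 215) mm in the frame of end_frame. Bar 196 mm (x) by 14 mm (y) by 30 mm (z).
- paddle (a point): Centre of the black grip paddle of the release lever: 80 mm (x) by 10 mm by 34 mm tall. Released, it stands at (0, -29, 215) mm in the frame of end_frame, on the boards' (-y) side of the top bar, 48 mm over both outer faces; squeezed, about 26 mm. Pinch both from above, closing along the slide axis; keep fingertips above 190 mm (lever arm under the bar, board tops at 172 mm).
- release_lever (a joint): Lever angle, rad: 0 = home, tooth at the bottom of a notch; 0.08 to 0.11 = tooth on top of a rib; 0.165 = squeezed to its stop, tooth clear. May start in a notch or on a rib. Spring: 2.5 N at the paddle home, 5 N squeezed. Pulling the paddle to +y squeezes it; pushing the top bar to -y does not, so with the lever eased the frame can be pushed on (5 to 10 N) until the tooth drops and blocks it.
- tooth (a point): Tip of the latch tooth, at (0, 22, 6.5) mm in the frame of end_frame when home: 3.5 mm long in y, 16 mm wide, round-tipped, on the end of a rocker that the lever tips by a push rod; it lifts 7 mm when the lever is squeezed.
- board_thick: Thick brown wooden chopping board, 240 mm (x) by 20 mm thick (y) by 160 mm tall (z); about 0.5 kg. Origin: centre of its bottom edge face. It starts standing on its long edge on the rack's tray, leaning about 0.2 rad towards the fixed end (top towards -y); the one next to the fixed end. The three boards together are 48 mm thick.
- board_mid: Pale wooden chopping board, 240 mm (x) by 16 mm thick (y) by 160 mm tall (z); about 0.4 kg. Origin: centre of its bottom edge face. It starts standing on its long edge on the rack's tray, leaning about 0.2 rad towards the fixed end (top towards -y); the middle one. The three boards together are 48 mm thick.
- board_white: White plastic chopping board, 240 mm (x) by 12 mm thick (y) by 160 mm tall (z); about 0.42 kg. Origin: centre of its bottom edge face. It starts standing on its long edge on the rack's tray, leaning about 0.2 rad towards the fixed end (top towards -y); the one nearest the sliding frame. The three boards together are 48 mm thick.
- canister: Bystander: stainless canister with a flip latch, 100 mm across, 136 mm tall. Origin: centre of its underside.
- bowl: Bystander: glazed brown bowl, 148 mm across, 62 mm tall. Origin: centre of its underside.
- colander: Bystander: white plastic colander, 224 mm across and 276 mm over its two ears, 100 mm tall. Origin: centre of its underside.
- whisk: Bystander: whisk with a black silicone handle, 270 mm long (x), 54 mm thick, lying on the counter. Origin: under its middle.

How it is judged (in metres and radians):
On the way:
1. the sliding frame has been moved well in towards the boards with the release lever held squeezed (value of joint release_lever above 0.13 rad and y of end_frame in the frame of rack below -0.03 m), for 0.05 s.
At the end, for the whole second after the job is handed in: The lever is fully home (under 0.04 rad: tooth down in a notch), the sliding frame is within 20 mm of its place hard against the upright boards, i.e. latched in the notch nearest to them, and all three boards stand upright (within 0.1 rad) on the rack's tray; everything is at rest and let go (value of joint release_lever below 0.04 rad and y of end_frame in the frame of rack below -0.097 m and linear speed of end_frame below 0.01 m/s and angle between each of board_thick, board_mid, board_white's own z axis and vertical below 0.1 rad and z of board_thick in the frame of rack between 0.006 and 0.02 m and linear speed of each of board_thick, board_mid, board_white below 0.02 m/s and z of board_mid in the frame of rack between 0.006 and 0.02 m and z of board_white in the frame of rack between 0.006 and 0.02 m); the robot touches nothing.
It fails at once if the boards are crushed: the sliding frame presses on a board with more than 45 N (contact force between end_frame and board_thick above 45 N or contact force between end_frame and board_mid above 45 N or contact force between end_frame and board_white above 45 N).
It fails at once if a bystander is pushed more than 25 mm from its place (distance of any of canister, bowl, colander, whisk from where it was at the start of the episode above 0.025 m).
It also fails if it takes over 61 s, if anything falls off the work surface, if the arm or the gripper's body presses on something with over 40 N, if the wrist force passes 120 N, or if a joint passes its speed limit or range.

## Working session

There is one attempt and no reset: what is moved stays moved. The work goes in short steps, Python scripts to look and compute and a tool call to move; the robot and the scene stay as the last step left them, time stands still between calls to the robot, and variables do not carry over. Pictures are saved under pics/ and viewed, at most 10 in all, crops included, and the job is handed in when it is done.

Besides the shell and the picture viewer there is one more tool, called as name([rows], argument=value, ...), one row to a line, values as JSON. play_rows: Moves the arm, as the interface text tells. Its arguments: {"type":"object","properties":{"rows":{"type":"array","items":{"type":"array","items":{"type":"array","items":{"type":"number"}}}},"newtons":{"type":"number"}},"required":["rows"]}

```bash
mkdir -p pics; cat > h.py <<'E'
import numpy as np, cv2
from plant import get_obs, eyes, ctrl
def ray(c,uv):
    p=cv2.undistortPoints(np.array([[uv]],float),np.array(c["mtx"]),np.array(c["D"]))[0,0]
    d=np.array(c["rotation"])@np.array([p[0],-p[1],-1.]); return np.array(c["origin"],float),d/np.linalg.norm(d)
def onz(c,uv,z):
    o,d=ray(c,uv); return o+d*(z-o[2])/d[2]
def proj(c,P):
    R=np.array(c["rotation"]);p=(np.atleast_2d(P)-np.array(c["origin"]))@R
    p=p*[1,-1,-1]
    return cv2.projectPoints(p,np.zeros(3),np.zeros(3),np.array(c["mtx"]),np.array(c["D"]))[0][:,0]
def save(c,n): cv2.imwrite("pics/"+n,c["img"][:,:,::-1])
E
python3 - <<'E'
from h import *
import pickle
np.set_printoptions(precision=3,suppress=True)
s=get_obs();print(s,ctrl.grip_depth)
cs={n:eyes.get_image(n) for n in("side","top","wrist")}
pickle.dump(cs,open("c0.pkl","wb"))
for n in("side","top"):
    save(cs[n],n+"0.png");print(n,cs[n]["origin"],cs[n]["rotation"],cs[n]["mtx"],cs[n]["D"])
E
```

```text
{'clock': 0.0, 'q': array([ 1.151,  0.468, -0.012,  1.604,  0.006,  1.071, -0.056]), 'qvel': array([-0.   , -0.001, -0.001, -0.001, -0.001,  0.001, -0.001]), 'tau': array([  0.   , -53.239,   0.021, -25.13 ,   0.011,   0.008,   0.   ]), 'eef_pos': array([ 238.83 , -603.827,  190.918]), 'eef_rot': array([ 0.982,  0.187, -0.   , -0.001]), 'wrist_force': array([0.266, 0.215, 0.17 ]), 'ft_torque': array([ 0.047,  0.034, -0.042]), 'grip_force': 0.0, 'width': 85.26691569402817} -18.700000000000003
side [ 510.534  369.635 1343.075] [0.006 0.154 0.986 0.062] [[432.838   0.    319.986]
 [  0.    432.838 202.058]
 [  0.      0.      1.   ]] [-0.01  0.    0.    0.    0.  ]
top [ 360.031  -21.506 1411.425] [-0.041  0.036  0.71  -0.702] [[435.157   0.    317.44 ]
 [  0.    435.157 195.524]
 [  0.      0.      1.   ]] [-0.034  0.     0.     0.     0.   ]
```

View pics/top0.png

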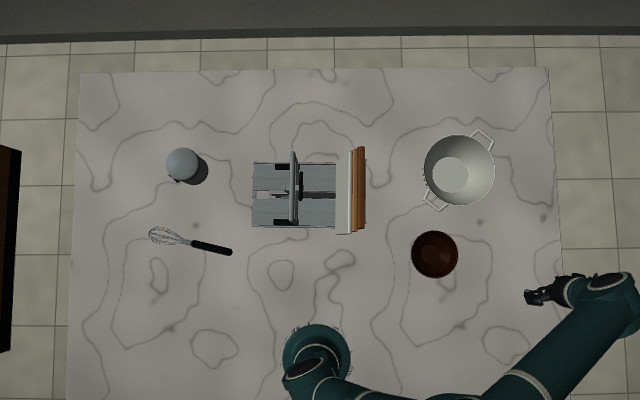

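View pics/side0.png

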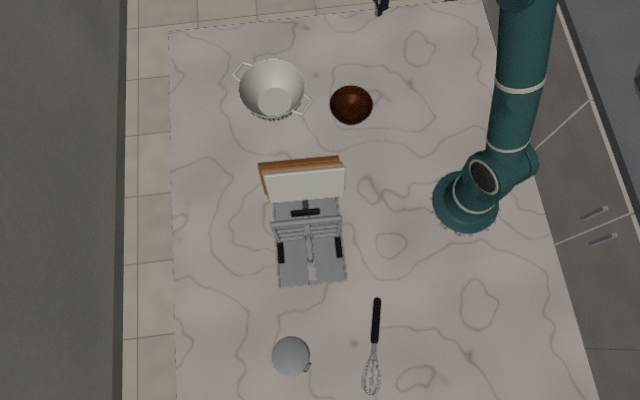

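The top view shows the frame's top bar at about col 294, rows 152–225, with the black paddle at about (301,186). The boards are at cols 337–365. The side view shows the paddle at (305,212). Next I'll measure these.

```bash
python3 - <<'E'
s=open('h.py').read()
s=s.replace('np.array(c["rotation"])','rot(c)').replace('def ray','from scipy.spatial.transform import Rotation\ndef rot(c): return Rotation.from_quat(c["rotation"]).as_matrix()\ndef ray',1)
open('h.py','w').write(s)
E
python3 - <<'E'
from h import *
import pickle
np.set_printoptions(precision=1,suppress=True)
cs=pickle.load(open("c0.pkl","rb"))
for n,(u0,u1,v0,v1) in dict(top=(285,315,160,205),side=(285,325,200,222)).items():
    c=cs[n];g=c["img"].max(2);m=np.zeros_like(g);m[v0:v1,u0:u1]=(g[v0:v1,u0:u1]<45)*255
    k,l,st,ce=cv2.connectedComponentsWithStats(m)
    for i in range(1,k):
        if st[i,4]>15:
            pts=np.argwhere(l==i)[:,::-1].astype(np.float32); r=cv2.minAreaRect(pts)
            print(n,st[i],ce[i],onz(c,ce[i],232),r)
for n,uvs,z in [("top",[(252,163),(252,227)],12),("top",[(291,152),(298,152),(291,225),(298,225)],230),("side",[(277,287),(346,282)],12)]:
    for uv in uvs: print(n,uv,onz(cs[n],uv,z))
a=cv2.resize(cs["top"]["img"][140:240,240:380],None,fx=5,fy=5,interpolation=cv2.INTER_CUBIC)
cv2.imwrite("pics/a.png",a[:,:,::-1])
b=cv2.resize(cs["side"]["img"][150:295,240:360],None,fx=4,fy=4,interpolation=cv2.INTER_CUBIC)
cv2.imwrite("pics/b.png",b[:,:,::-1])
E
```

```text
top [294 160   2  27  28] [294.  172.5] [553.5  49.8 232. ] ((294.5, 173.0), (26.0, 1.0), 90.0)
top [285 164   5   6  30] [287.  166.5] [570.6  69.  232. ] ((287.0, 166.5), (5.0, 4.0), 90.0)
top [298 164  17  37 199] [302.8 187.8] [511.  26. 232.] ((306.0, 182.0), (36.0, 16.0), 90.0)
side [291 209  28   8 160] [304.6 212. ] [518.9  37.7 232. ] ((304.53692626953125, 211.90576171875), (6.065895080566406, 27.341794967651367), 84.80557250976562)
top (252, 163) [623.  200.4  12. ]
top (252, 227) [414.1 199.3  12. ]
top (291, 152) [611.4  58.  230. ]
top (298, 152) [611.2  38.6 230. ]
top (291, 225) [409.9  58.9 230. ]
top (298, 225) [409.7  39.9 230. ]
side (277, 287) [630.9 197.5  12. ]
side (346, 282) [420.6 208.9  12. ]
```

View pics/a.png

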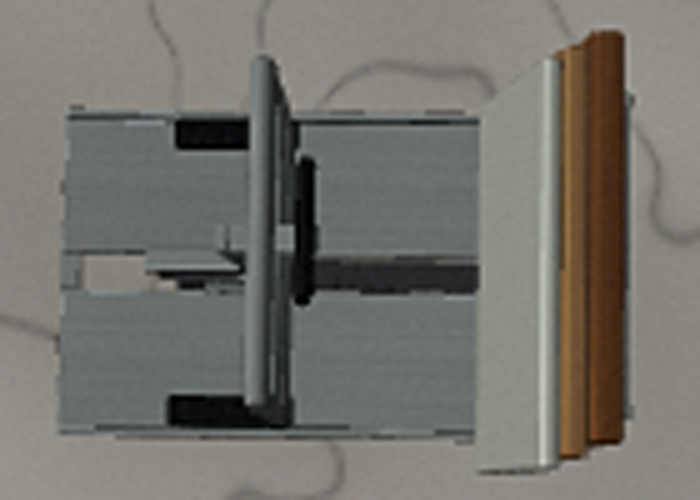

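The crop shows bar top ends at about (292.4,151) and (291,221.4), and the paddle top at about col 301, rows 171–201 in full-image pixels. The tray's +y corners are (253.5,162) and (252,226.4).

View pics/b.png

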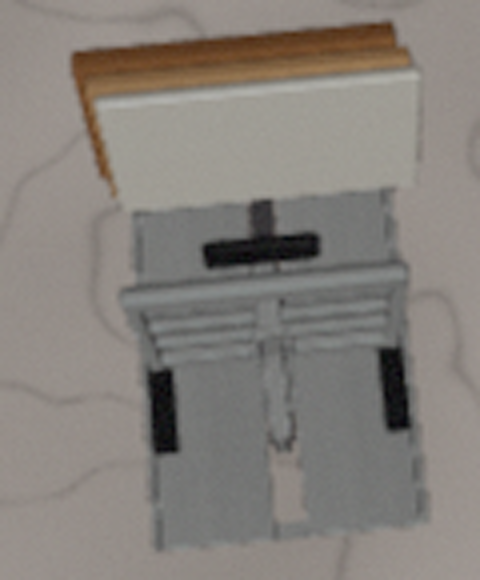

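```bash
python3 - <<'E'
from h import *
import pickle
np.set_printoptions(precision=1,suppress=True)
cs=pickle.load(open("c0.pkl","rb"));t,s=cs["top"],cs["side"]
for uv in [(253.5,162),(252,226.4),(366,161),(366,223)]: print("tray",onz(t,uv,12))
for uv in [(292.4,151),(291,221.4)]: print("bar",onz(t,uv,230))
for uv in [(301,171),(301,201)]: print("pad",onz(t,uv,232))
E
```

```text
tray [626.2 195.5  12. ]
tray [416.1 199.4  12. ]
tray [ 624.8 -172.    12. ]
tray [ 422.7 -167.3   12. ]
bar [614.2  54.1 230. ]
bar [419.7  58.9 230. ]
pad [557.6  30.6 232. ]
pad [474.8  31.2 232. ]
```

The lever seems to start on a rib, since paddle to bar is about 25 mm. Rack yaw is about −1.2°, and the bar centre is at about (517, 56.5). I'll lift, turn and travel above it, then check with the wrist camera.

play_rows([
  [[0,0,0,-0.05,10],[0,0,0,-0.1,20],[0,0.03,-0.03,-0.14,22.75],[0,0.07,-0.07,-0.14,22.75],[0,0.11,-0.11,-0.14,22.75],[0,0.15,-0.15,-0.14,22.75],[0,0.19,-0.19,-0.14,22.75],[0,0.23,-0.23,-0.14,22.75]],
], newtons=25)

```text
clock: 1.15
eef_pos: [368.8, -304.0, 331.8]
eef_rot: [1.0, -0.01, 0.0, 0.0]
wrist_force: [1.2, -0.7, 0.1]
width: 85.4
grip_force: 0.0
```

```bash
cat > go.py <<'E'
from h import *
import sys
np.set_printoptions(precision=4,suppress=True)
s=get_obs();R=Rotation.from_quat(s["eef_rot"]).as_matrix()
if len(sys.argv)>3:
    T=np.array(list(map(float,sys.argv[1:4])));print("shift m",R.T@(T-s["eef_pos"])/1000)
print(s["clock"],s["eef_pos"],R.T.tolist(),s["wrist_force"],s["width"],s["grip_force"])
E
python3 go.py 518 50.5 330
python3 - <<'E'
from h import *
import pickle
np.set_printoptions(precision=1,suppress=True)
cs=pickle.load(open("c0.pkl","rb"));t,s=cs["top"],cs["side"]
def tri(a,b):
    o1,d1=ray(t,a);o2,d2=ray(s,b)
    k=np.linalg.lstsq(np.c_[d1,-d2],o2-o1,rcond=None)[0];p,q=o1+k[0]*d1,o2+k[1]*d2
    return (p+q)/2,np.linalg.norm(p-q)
print(tri((292.4,151),(270.5,222.7)),tri((291,221.4),(341.5,217.2)))
print(tri((301,171),(291.2,211)),tri((301,201),(319.5,209.5)))
E
```

```text
shift m [ 0.142  -0.3575  0.0018]
1.15 [ 368.771  -304.0232  331.8181] [[0.9997930189367802, -0.020344986126333318, 2.871930968666942e-05], [-0.020344990356713655, -0.9997930071520674, 0.00015561880127182515], [2.5547302642094817e-05, -0.00015617088520550765, -0.999999987478995]] [ 1.2158 -0.7115  0.1232] 85.37408911061767 0.0
(array([613.3,  54.5, 229.4]), np.float64(2.0087604751311035)) (array([421. ,  59.8, 214.2]), np.float64(1.0869259188238054))
(array([555.4,  30.9, 236.1]), np.float64(3.0458228080703007)) (array([477.1,  31.6, 217. ]), np.float64(1.7997051680666))
```

play_rows([
  [[0,0.024,-0.06,0,0],[0,0.048,-0.12,0,0],[0,0.07,-0.175,0,0],[0,0.095,-0.235,0,0],[0,0.118,-0.295,0,0],[0,0.142,-0.357,0,0],[0,0.142,-0.357,0,0],[0,0.142,-0.357,0,0]],
])

```text
clock: 2.15
eef_pos: [517.4, 48.1, 331.4]
eef_rot: [1.0, -0.01, -0.001, 0.0]
wrist_force: [-0.4, -0.7, -0.6]
width: 85.2
grip_force: 0.0
```

```bash
python3 go.py 518 50.5 198; python3 - <<'E'
from h import *
c=eyes.get_image("wrist");cv2.imwrite("pics/w1.png",c["img"][:,:,::-1])
import pickle;pickle.dump(c,open("w1.pkl","wb"));print(c["origin"])
print(proj(c,[[420,59,230],[614,54,230],[475,31,232],[557,31,232]]))
E
```

```text
shift m [ 0.0007 -0.0025  0.1334]
2.15 [517.3731  48.0967 331.3784] [[0.9998136152955277, -0.019272954172401, -0.0011348599715663003], [-0.01927256001667012, -0.9998142031464845, 0.0003572351664447487], [-0.001141534095146062, -0.0003352969263612957, -0.9999992922376899]] [-0.4339 -0.7477 -0.5762] 85.16529173164648 0.0
[584.37301913  47.50019694 513.57306919]
[[312.71609836 294.27237901]
 [312.82332407  60.1264961 ]
 [344.47317294 236.24044624]
 [344.23313933 137.12456937]]
```

View pics/w1.png

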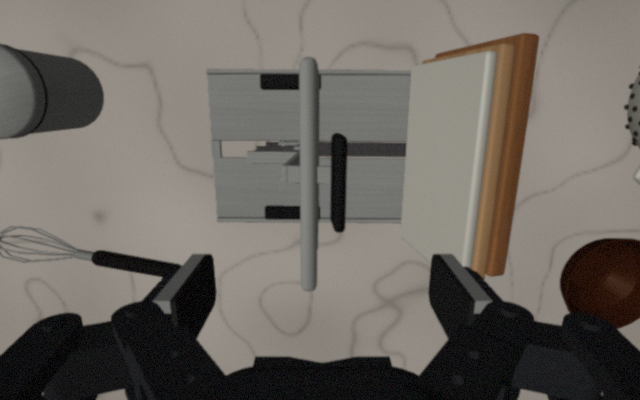

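The wrist view shows the bar at col about 308.5, rows 57–291, and the paddle at col 339, rows 133–231. So the bar is about 2–3 mm further +y than I took it to be, and both fit between the fingers. Descending.

play_rows([
  [[0,0.0015,-0.0045,0.04,0],[0,0.0015,-0.0045,0.075,0],[0,0.0015,-0.0045,0.1,0],[0,0.0015,-0.0045,0.115,0],[0,0.0015,-0.0045,0.125,0],[0,0.0015,-0.0045,0.132,0],[0,0.0015,-0.0045,0.132,0],[0,0.0015,-0.0045,0.132,0]],
], newtons=25)

```text
clock: 3.2
eef_pos: [519.6, 52.7, 200.4]
eef_rot: [1.0, -0.01, 0.001, -0.0]
wrist_force: [0.5, 0.5, 0.4]
width: 85.5
grip_force: 0.0
```

play_rows([
  [[0.2,0,0,0,0],[0.35,0,0,0,0],[0.45,0,0,0,0],[0.55,0,0,0,0],[0.65,0,0,0,0],[0.75,0,0,0,0],[0.8,0,0,0,0],[0.8,0,0,0,0]],
], newtons=25)

```text
clock: 4.2
eef_pos: [519.2, 52.6, 199.8]
eef_rot: [1.0, -0.01, -0.0, 0.0]
wrist_force: [0.3, 0.1, -0.2]
width: 17.2
grip_force: 0.0
```

```bash
python3 go.py; python3 - <<'E'
from h import *
c=eyes.get_image("wrist");s=eyes.get_image("side")
b=cv2.resize(s["img"][150:275,230:390],(640,500),interpolation=cv2.INTER_CUBIC)
a=cv2.resize(c["img"],(800,500))[:, 80:720][:,:160*4]
cv2.imwrite("pics/w2.png",np.hstack([cv2.resize(c["img"],(400,250)),cv2.resize(b,(400,250*5//4))[:250]])[:,:,::-1])
E
```

```text
4.2 [519.1851  52.5779 199.8447] [[0.9997948749371668, -0.02025350663808605, -5.9314719931025685e-05], [-0.020253502613782306, -0.9997948744874647, 6.767915657436285e-05], [-6.067329321563787e-05, -6.646394304795924e-05, -0.999999995950648]] [ 0.2625  0.0945 -0.1769] 17.159256887691747 0.0
```

View pics/w2.png

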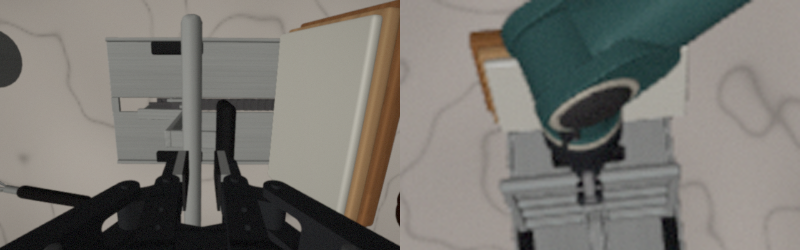

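The wrist view shows the bar between the fingers, but the black paddle looks as if it is still outside the right finger. I'll zoom in before doing anything else.

```bash
python3 - <<'E'
from h import *
c=eyes.get_image("wrist")
g=c["img"][130:400,220:480].astype(float)
g=255*(g/255)**0.6
g=cv2.resize(g.astype(np.uint8),(577,600),interpolation=cv2.INTER_CUBIC)
cv2.imwrite("pics/w3.png",g[:,:,::-1])
E
```

```text
(no output)
```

View pics/w3.png

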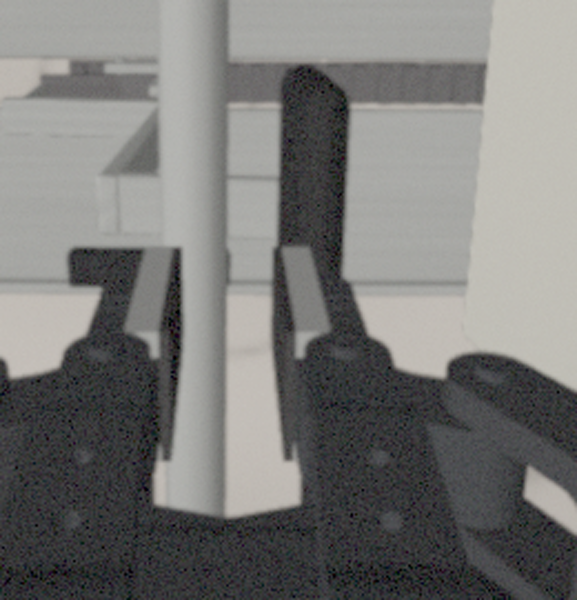

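```bash
python3 - <<'E'
from h import *
np.set_printoptions(precision=1,suppress=True)
c=eyes.get_image("wrist");s=get_obs();p=s["eef_pos"]
print(c["origin"],rot(c).tolist(),c["mtx"][0])
f=lambda P:(proj(c,P)-[220,130])*[577/260,600/270]
for z in(0,20,40,60):
  print(z,f([p+[11,-8.6,z],p+[11,8.6,z],p+[-11,-8.6,z],p+[-11,8.6,z]]).tolist())
for z in (150,180,210,230): print("bar",z,f([[520,51.5,z],[520,65.5,z],[421,59,z],[614,54,z]]).tolist())
for z in (150,180,210,232): print("pad",z,f([[559,35,z],[479,35,z]]).tolist())
E
```

```text
[586.   51.9 382.1] [[-0.01970058945654668, 0.9646692478266873, 0.26272633874919726], [-0.9998051697740246, -0.01868533688818602, -0.006362442809862617], [-0.0012285227708020707, -0.26280049559098695, 0.9648494132500331]] [359.8   0.  322. ]
0 [[264.8732088641651, 178.10768374766073], [192.81113968457248, 179.44232725584945], [265.4777527175029, 263.7830461367374], [195.57756882462968, 265.03128282821046]]
20 [[269.1006991549191, 205.37828271383358], [188.92628177557611, 206.8460189655911], [269.6174047909877, 299.4290809412067], [192.13309788910144, 300.790990920944]]
40 [[274.3958805866107, 239.56079367145443], [184.06080378449073, 241.19008662558454], [274.7560935877478, 343.7194999984893], [187.85761993348154, 345.2163367498325]]
60 [[281.2187327928596, 283.6453937817876], [177.7925175118852, 285.474284520456], [281.30026421153264, 400.19170100295486], [182.41317274036598, 401.8503529076807]]
bar 150 [[232.74640096321542, 162.67539984860662], [186.4529442411986, 163.53775701458295], [215.59892060404997, 446.52286675698764], [217.48927729609633, -169.07508252504152]]
bar 180 [[233
[... 171 characters left out ...]
[[234.45304223139536, 234.1478056229843], [173.57735814926747, 235.2362211936184], [212.4308837619989, 585.0399332807565], [213.91886288042386, -207.38031009713552]]
bar 230 [[235.28738417290063, 269.138453193433], [167.28327201903141, 270.3269030372951], [210.96876090940367, 649.0960529061342], [212.0746254940267, -227.1518674258614]]
pad 150 [[287.34897102294997, 31.88513259724554], [287.23840527442474, 286.6717569440151]]
pad 180 [[295.95623161061803, 45.562373469027385], [294.96091355364166, 331.9970469947782]]
pad 210 [[307.4421283117122, 63.82291976908012], [304.9437438259444, 390.6616181463879]]
pad 232 [[318.6463354463298, 81.64560052065895], [314.33529549373736, 445.92794344653197]]
```

```bash
python3 - <<'E'
from h import *
np.set_printoptions(precision=1,suppress=True)
c=eyes.get_image("side")
for z in(200,220,240,260): print(z,proj(c,[[519,66,z],[519,40,z]]).tolist())
print("bar top",proj(c,[[519,66,230],[519,66,200]]).tolist())
g=c["img"].max(2);print(g[205:240,296:316])
E
```

```text
200 [[306.2155715556954, 225.233878999921], [305.12684321485614, 216.13555687274666]]
220 [[305.9331194882298, 223.3384923001356], [304.8285876963015, 214.10469569082633]]
240 [[305.641253362705, 221.37988498187335], [304.5204618471786, 212.0065714132454]]
260 [[305.339494938, 219.35484291394147], [304.2019679265895, 209.83778928385289]]
bar top [[305.7883923329549, 222.3672871254929], [306.2155715556954, 225.233878999921]]
[[ 41  34  36  57  63  49  60  71  70  68  71  73  71  79 107 120 123  94
   46  30]
 [ 47  32  54  76  80  73  70  78  73  71  74  83  98 116 136 134 100  48
   36  29]
 [ 47  69  87  86  89  87  86  92  96 101 119 128 129 129 114  85  50  29
   23  26]
 [ 52 111 133 129 130 129 126 131 132 138 145 141 118  88  55  32  30  28
   26  28]
 [ 43 103 133 140 143 142 137 136 130 119 106  77  51  37  39  37  25  26
   24  24]
 [ 37  50  53  61  73  75  73  68  56  47  35  33  36  34  32  23  27  24
   27  33]
 [ 35  38  41  39  32  40  33  41  37  39  38  37  30  37  32  28  29  25
   24  23]
 [ 29  36  38  35  36  38  36  39  33  33  33  32  27  32  30  28  28  27
   
[... 1603 characters left out ...]
 122 128
  127 132]
 [106 111 115 119 119 112  92  95 111 114 115 115 119 122 126 121 127 136
  135 134]
 [130 135 135 139 140 138 131 124 133 136 129 128 123 127 118 119 123 121
  124 122]
 [133 128 129 125 128 127 121 125 129 126 123 117 108 111 105 112 113 103
  114 120]
 [120 117 112 109 110 108 106 117 113 100 113 113 115 113 105 120 121 114
  130 129]
 [123 126 126 128 129 126 129 126 105  95 110 111 111 111  94 112 113 111
  131 136]
 [130 131 132 136 137 139 130 130 108  91 112 112 113 112  90  98 100 103
  126 133]
 [132 128 128 133 136 136 120 121 111  91 110 115 116 118 100 102 115 109
  116 121]
 [126 121 119 118 117 118 109 117 116 103 119 126 126 128 102  92 116 122
  124 124]]
```

The projection puts the visible fingertips about 40 mm above the reported TCP, i.e. z≈240. They therefore passed over the paddle, which fits the zero force reading. I'll open, go lower in steps and feel.

play_rows([
  [[0,0,0,0,0],[0,0,0,0,0],[0,0,0,0,0],[0,0,0,0,0],[0,0,0,0.01,0],[0,0,0,0.02,0],[0,0,0,0.03,0],[0,0,0,0.03,0]],
], newtons=20)

```text
clock: 5.45
eef_pos: [518.4, 52.5, 168.6]
eef_rot: [1.0, -0.01, -0.001, 0.0]
wrist_force: [0.2, 0.5, 0.0]
width: 85.3
grip_force: 0.0
```

play_rows([
  [[0.2,0,0,0,0],[0.35,0,0,0,0],[0.45,0,0,0,0],[0.5,0,0,0,0],[0.55,0,0,0,0],[0.6,0,0,0,0],[0.65,0,0,0,0],[0.65,0,0,0,0]],
])

```text
clock: 6.45
eef_pos: [519.6, 53.6, 170.4]
eef_rot: [1.0, -0.01, 0.001, -0.001]
wrist_force: [-1.2, 0.4, 6.2]
width: 30.3
grip_force: 5.1
```

play_rows([
  [[0.7,0,0,0,0],[0.75,0,0,0,0],[0.8,0,0,0,0],[0.8,0,0,0,0],[0.8,0,0,0,0],[0.8,0,0,0,0],[0.8,0,0,0,0],[0.8,0,0,0,0]],
], newtons=20)

```text
clock: 7.45
eef_pos: [519.7, 54.0, 170.8]
eef_rot: [1.0, -0.01, 0.001, -0.001]
wrist_force: [-1.9, 0.8, 7.7]
width: 24.5
grip_force: 19.6
```

```bash
python3 - <<'E'
from h import *
c=eyes.get_image("wrist")
g=c["img"][100:400,200:500].astype(float)
g=255*(g/255)**0.6
g=cv2.resize(g.astype(np.uint8),(600,600),interpolation=cv2.INTER_CUBIC)
cv2.imwrite("pics/w4.png",g[:,:,::-1])
E
```

```text
(no output)
```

View pics/w4.png

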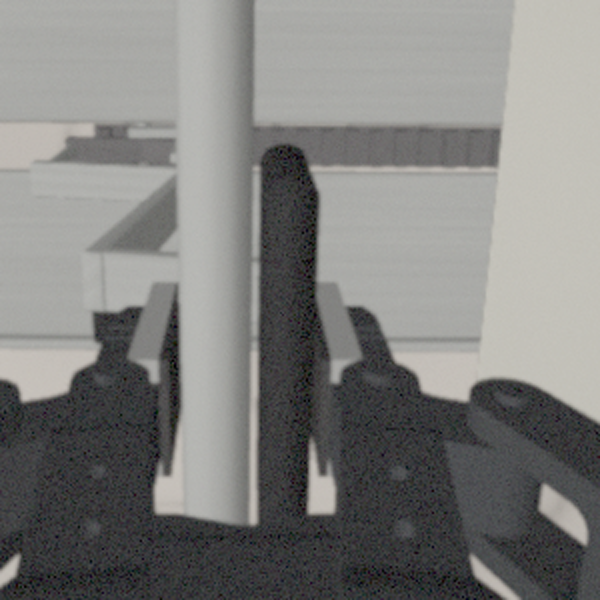

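The lever is pinched to its stop: paddle tight against the bar, width 24.5 mm, grip 20 N. Sliding towards the boards.

play_rows([
  [[0.8,0,0.007,0,0],[0.8,0,0.015,0,0],[0.8,0,0.023,0,0],[0.8,0,0.031,0,0],[0.8,0,0.039,0,0],[0.8,0,0.047,0,0],[0.8,0,0.055,0,0],[0.8,0,0.06,0,0]],
], newtons=25)

```text
clock: 8.5
eef_pos: [518.1, -6.6, 170.8]
eef_rot: [1.0, -0.01, 0.0, -0.0]
wrist_force: [-3.2, 1.3, 9.5]
width: 24.4
grip_force: 24.3
```

play_rows([
  [[0.8,0,0.006,0,0],[0.8,0,0.013,0,0],[0.8,0,0.02,0,0],[0.8,0,0.027,0,0],[0.8,0,0.034,0,0],[0.8,0,0.041,0,0],[0.8,0,0.047,0,0],[0.8,0,0.05,0,0]],
])

```text
clock: 9.5
eef_pos: [516.7, -56.7, 170.9]
eef_rot: [1.0, -0.01, -0.0, -0.0]
wrist_force: [-4.5, 2.5, 10.6]
width: 24.6
grip_force: 24.4
```

play_rows([
  [[0.8,0,0.0025,0,0],[0.8,0,0.005,0,0],[0.8,0,0.0075,0,0],[0.8,0,0.01,0,0],[0.8,0,0.0125,0,0],[0.8,0,0.015,0,0],[0.8,0,0.0175,0,0],[0.8,0,0.02,0,0]],
])

```text
clock: 10.5
eef_pos: [516.3, -72.7, 170.8]
eef_rot: [1.0, -0.009, -0.0, -0.002]
wrist_force: [-5.4, 8.9, 11.4]
width: 24.3
grip_force: 27.5
```

play_rows([
  [[0.8,0,0.0015,0,0],[0.8,0,0.003,0,0],[0.8,0,0.0045,0,0],[0.8,0,0.006,0,0],[0.8,0,0.0075,0,0],[0.8,0,0.009,0,0],[0.8,0,0.01,0,0],[0.8,0,0.01,0,0]],
])

```text
clock: 11.5
eef_pos: [516.0, -83.4, 170.8]
eef_rot: [1.0, -0.009, -0.0, -0.002]
wrist_force: [-5.5, 8.4, 11.9]
width: 25.0
grip_force: 26.9
```

play_rows([
  [[0.8,0,0.0015,0,0],[0.8,0,0.003,0,0],[0.8,0,0.0045,0,0],[0.8,0,0.006,0,0],[0.8,0,0.0075,0,0],[0.8,0,0.008,0,0],[0.8,0,0.008,0,0],[0.8,0,0.008,0,0]],
])

```text
clock: 12.5
eef_pos: [515.8, -90.5, 170.8]
eef_rot: [1.0, -0.009, -0.001, -0.002]
wrist_force: [-5.2, 9.6, 11.4]
width: 24.9
grip_force: 27.8
```

play_rows([
  [[0.8,0,0.0005,0,0],[0.8,0,0.001,0,0],[0.8,0,0.0015,0,0],[0.8,0,0.002,0,0],[0.8,0,0.0025,0,0],[0.8,0,0.003,0,0],[0.8,0,0.0035,0,0],[0.8,0,0.004,0,0]],
])

```text
clock: 13.5
eef_pos: [515.8, -90.4, 170.8]
eef_rot: [1.0, -0.007, -0.001, -0.005]
wrist_force: [-5.6, 17.9, 11.5]
width: 24.7
grip_force: 31.2
```

```bash
python3 - <<'E'
from h import *
import pickle
t=eyes.get_image("top");s=eyes.get_image("side");pickle.dump((t,s),open("c2.pkl","wb"))
a=cv2.resize(t["img"][140:240,245:385],(560,400),interpolation=cv2.INTER_CUBIC)
b=cv2.resize(s["img"][140:290,240:360],(240,300),interpolation=cv2.INTER_CUBIC)
b=np.vstack([b,np.zeros((100,240,3),np.uint8)])
g=np.hstack([a,b]);g=(255*(g/255.)**.7).astype(np.uint8)
cv2.imwrite("pics/t2.png",g[:,:,::-1])
np.set_printoptions(precision=1,suppress=True)
for n in((180)),: pass
for y in(20,): # predicted pixels in top of plane rows at rack y's for origin y=17 and 22
    for o in(17,22):
        print(o,proj(t,[[430,o-165,152],[430,o-165-15,152],[430,o-117,172],[430,o-117,12],[400,o-165,172],[400,o-145,172],[400,o-129,172],[400,o-117,172]]).tolist())
E
```

```text
17 [[364.27743507469, 218.33507403333368], [369.4595025410443, 218.27185671141936], [348.122257407589, 218.1406851714625], [345.02193879021564, 220.9875484731397], [365.21411186874167, 228.48938957690706], [358.17530991598863, 228.5749972938129], [352.54376400190245, 228.64305816689208], [348.31993727665525, 228.69385438111937]]
22 [[362.5499505387186, 218.35609769395904], [367.7322166684356, 218.29295348006988], [346.3667616064797, 218.1618137876368], [343.46609655453193, 221.00621101331689], [363.4544953599132, 228.51084668923556], [356.41548915224087, 228.59630704195996], [350.7838478455746, 228.6642493009677], [346.5599892089016, 228.71495613349947]]
```

View pics/t2.png

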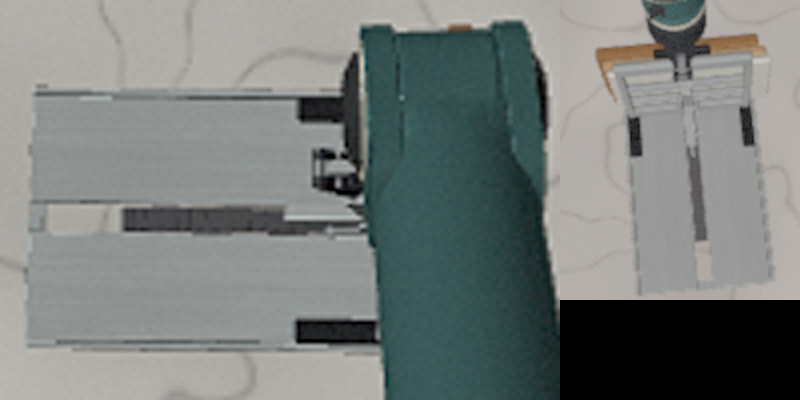

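Top view is blocked by the arm; the side view shows the frame right behind the boards' tops. I'll check the rack origin from the first wrist picture (tray +y corners (208,70) and (217,220)).

```bash
python3 - <<'E'
from h import *
import pickle
np.set_printoptions(precision=1,suppress=True)
c=pickle.load(open("w1.pkl","rb"));t,s=pickle.load(open("c2.pkl","rb"))
print("wrist tray",[onz(c,uv,12) for uv in((208,70),(217,220))])
print("wrist bar@215",[onz(c,(308.5,v),230) for v in(57,174,291)])
# side: now tray +y corners
print("side tray",[onz(s,(240+(x-560)/2,140+y/2),12) for x,y in((640,293),(773,278))])
# runner black blocks, top view: left end before/after
print("top runner",[onz(t,(245+x/4,140+y/4),20) for x,y in((298,98),(295,332))])
c0=pickle.load(open("c0.pkl","rb"))["top"]
print("before",[onz(c0,(240+x/5,140+y/5),20) for x,y in((175,120),(168,410))])
print("top tray",[onz(t,(245+x/4,140+y/4),12) for x,y in((35,90),(27,345))])
E
```

```text
wrist tray [array([627.6, 198.3,  12. ]), array([418.4, 205.7,  12. ])]
wrist bar@215 [array([616.3,  57.1, 230. ]), array([528. ,  59.6, 230. ]), array([423.3,  62.6, 230. ])]
side tray [array([621.7, 197.2,  12. ]), array([417.8, 200.1,  12. ])]
top runner [array([613.6, -20.2,  20. ]), array([424.2, -15.5,  20. ])]
before [array([617.2, 124.3,  20. ]), array([429. , 128.9,  20. ])]
top tray [array([624.5, 194.7,  12. ]), array([416.5, 200.2,  12. ])]
```

play_rows([
  [[0.8,0,0.0005,0,0],[0.8,0,0.001,0,0],[0.8,0,0.0015,0,0],[0.8,0,0.002,0,0],[0.8,0,0.002,0,0],[0.8,0,0.002,0,0],[0.8,0,0.002,0,0],[0.8,0,0.002,0,0]],
])

```text
clock: 14.6
eef_pos: [515.8, -90.4, 170.8]
eef_rot: [1.0, -0.007, -0.001, -0.006]
wrist_force: [-5.6, 21.6, 12.3]
width: 24.5
grip_force: 33.0
```

Hard stop: 22 N and no further motion, so the boards are upright. I'll back off about 10 mm while squeezed, then ease the lever and push on to find the nearest notch.

play_rows([
  [[0.8,0,-0.004,0,0],[0.8,0,-0.008,0,0],[0.8,0,-0.012,0,0],[0.8,0,-0.015,0,0],[0.8,0,-0.018,0,0],[0.8,0,-0.021,0,0],[0.8,0,-0.023,0,0],[0.8,0,-0.023,0,0]],
])

```text
clock: 15.6
eef_pos: [516.2, -78.1, 170.9]
eef_rot: [1.0, -0.01, -0.0, 0.0]
wrist_force: [-4.4, -0.1, 10.9]
width: 24.7
grip_force: 24.5
```

play_rows([
  [[0.8,0,0.003,0,0],[0.8,0,0.003,0,0],[0.7,0,0.003,0,0],[0.6,0,0.003,0,0],[0.5,0,0.003,0,0],[0.4,0,0.003,0,0],[0.3,0,0.003,0,0],[0.3,0,0.003,0,0]],
])

```text
clock: 16.6
eef_pos: [516.5, -81.3, 169.8]
eef_rot: [1.0, -0.01, -0.0, -0.0]
wrist_force: [-1.0, 0.2, -0.0]
width: 59.6
grip_force: 0.0
```

play_rows([
  [[0.3,0,0.003,0,0],[0.3,0,0.006,0,0],[0.3,0,0.009,0,0],[0.3,0,0.012,0,0],[0.3,0,0.014,0,0],[0.3,0,0.016,0,0],[0.3,0,0.018,0,0],[0.3,0,0.018,0,0]],
])

```text
clock: 17.6
eef_pos: [516.2, -96.2, 169.7]
eef_rot: [1.0, -0.009, -0.0, -0.002]
wrist_force: [0.2, 7.8, -0.2]
width: 60.0
grip_force: 3.7
```

play_rows([
  [[0.3,0,0.001,0,0],[0.3,0,0.002,0,0],[0.3,0,0.002,0,0],[0.3,0,0.002,0,0],[0.3,0,0.002,0,0],[0.3,0,0.002,0,0],[0.3,0,0.002,0,0],[0.3,0,0.002,0,0]],
])

```text
clock: 18.6
eef_pos: [516.2, -98.0, 169.8]
eef_rot: [1.0, -0.009, -0.0, -0.002]
wrist_force: [-0.1, 8.4, -0.7]
width: 60.0
grip_force: 3.9
```

play_rows([
  [[0.3,0,0.001,0,0],[0.3,0,0.002,0,0],[0.3,0,0.003,0,0],[0.3,0,0.003,0,0],[0.3,0,0.003,0,0],[0.3,0,0.003,0,0],[0.3,0,0.003,0,0],[0.3,0,0.003,0,0]],
])

```text
clock: 19.6
eef_pos: [516.0, -103.1, 169.8]
eef_rot: [1.0, -0.01, -0.0, -0.001]
wrist_force: [-0.0, 4.6, -1.3]
width: 59.7
grip_force: 2.7
```

play_rows([
  [[0.3,0,0.001,0,0],[0.3,0,0.002,0,0],[0.3,0,0.003,0,0],[0.3,0,0.003,0,0],[0.3,0,0.003,0,0],[0.3,0,0.003,0,0],[0.3,0,0.003,0,0],[0.3,0,0.003,0,0]],
])

```text
clock: 20.6
eef_pos: [516.1, -103.3, 169.7]
eef_rot: [1.0, -0.009, -0.0, -0.002]
wrist_force: [-0.4, 11.9, -0.6]
width: 59.9
grip_force: 5.6
```

It jumped forward and then stopped at 12 N, so either the tooth dropped or the boards are blocking. I'll retreat the finger slightly and measure the paddle–bar gap in the wrist image.

play_rows([
  [[0.2,0,-0.006,0,0],[0.1,0,-0.012,0,0],[0,0,-0.018,0,0],[0,0,-0.022,0,0],[0,0,-0.022,-0.03,0],[0,0,-0.022,-0.07,0],[0,0,-0.022,-0.11,0],[0,0,-0.022,-0.13,0]],
])

```text
clock: 21.6
eef_pos: [517.3, -85.5, 302.3]
eef_rot: [1.0, -0.01, 0.002, 0.001]
wrist_force: [-0.3, -0.3, 0.9]
width: 85.4
grip_force: 0.0
```

```bash
python3 - <<'E'
from h import *
import pickle
np.set_printoptions(precision=1,suppress=True)
c=eyes.get_image("wrist");t=eyes.get_image("top");s=eyes.get_image("side");pickle.dump((c,t,s),open("c3.pkl","wb"));print(c["origin"],get_obs()["eef_pos"])
g=c["img"]; w=g[30:330,180:520]; u=s["img"][130:230,240:360]
o=np.hstack([cv2.resize(w,(510,450)),np.vstack([cv2.resize(u,(288,240)),np.zeros((210,288,3),np.uint8)])])
cv2.imwrite("pics/f.png",(255*(o/255.)**.7).astype(np.uint8)[:,:,::-1])
E
```

```text
[583.4 -86.  484.8] [516.8 -85.5 300.5]
```

View pics/f.png

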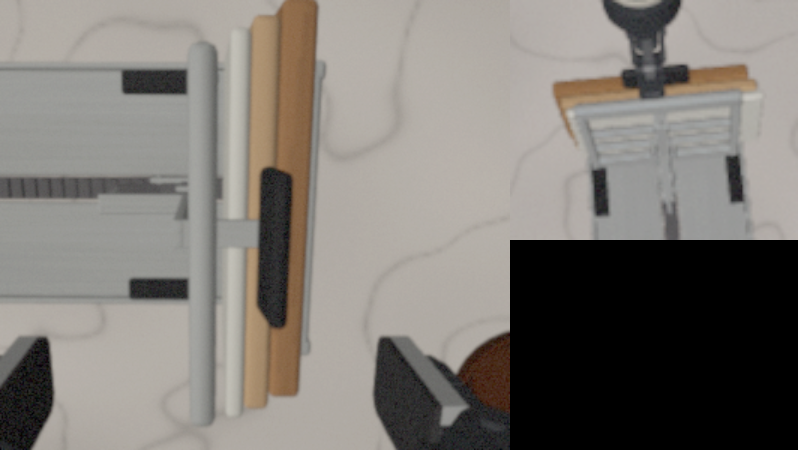

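The view shows the bar at col 202 and the paddle at col 274. That is about 36.7 mm centre to centre against 36 mm at home, so the tooth is fully in a notch. The boards stand upright, tight between the frames, and the gripper is clear.

```bash
python3 -c "
from plant import ctrl
print(ctrl.sign_off())"
```

```text
the job is handed in; nothing more can be done
None
```

I handed the job in with the sliding frame latched about 2 mm (estimated) from hard against the upright boards, the lever home by the last wrist picture, and the gripper clear of everything; sign-off gave no verdict.

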